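# Grease the stirrer bearing of the coffee roaster

### The job

Take the brass collar by its ball handle and turn it anticlockwise (seen from above) until it stops at its locked mark, which uncovers the tilted grease nipple. Then take the yellow grease coupler out of its holder, push it squarely along the nipple's own axis onto the nipple until it snaps past the two spring catches, and keep pushing so that the sprung nipple stays pressed well in. Finish like that, still gripping and pushing the coupler, and leave the jar, the cup and the wrench where they are.

Things in the scene. Friction and masses are not known exactly. Their poses are not given: they have to be found in the camera images.
- unit: Fixed dark cast bearing unit. Origin: centre of the underside of its 190 (x) by 130 (y) by 18 mm base. A 35 mm radius hub at x = +30 mm carries the brass collar, whose flat top is 96 mm above the work surface; the shaft stub on the hub ends at 116 mm. At the -x end a boss carries the nipple, which leans 0.4 rad (23 degrees) from vertical to the unit's -x (roughly the robot's right).
- collar (a joint): Brass lock collar on the hub, vertical axis: 0 = dust flap over the nipple; 1.2 rad = at its stop, red line on it meeting the red line on the hub, locked, nipple clear. Grows anticlockwise from above, starts at 0 to 0.25, stays where left (friction 0.12 N m, 2.5 N at the ball). Flap: 48 mm disc centred 80 mm from the axis, 84 to 89 mm above the surface.
- collar_ball (a point): Centre of the collar's brass ball handle: 20 mm ball on a 10 mm upright post, 52 mm from the collar's axis, 134 mm above the work surface, 38 mm above the collar's top. At collar angle q it lies, seen from the axis, in direction 1.047 + q rad, anticlockwise from the unit's x axis.
- collar_axis (a point): Point on the collar's vertical turning axis, at the height of the ball's centre.
- nipple_tip (a point): Top of the round brass nipple (16 mm ball head, 11 mm stem); moves with it. Its z axis is the nipple's axis, up and out of the boss; its y is the unit's y. Unpressed: 31 mm above the boss face, 78 mm above the work surface, unit x = -50 mm.
- nipple (a joint): How far the nipple is pressed in along its axis, 0 to 0.014 (m). Its spring pushes back with 3.2 N unpressed, 9.5 N fully in. The coupler's rim meets the catches about when the nipple starts to move; it needs about 7 N over the first 3 mm, then eases as the catches snap in behind the rim, done from about 7.5 mm. Over 8 mm is well pressed in, 11 mm comfortable.
- coupler: Loose grease coupler, 102 mm long, about 0.25 kg. Origin: centre of its open lower end; z runs to its brass cap, upright in the holder. Steel nose: rounded rim 32 mm wide, 5 mm high, then 26 mm wide up to 30 mm. Then a yellow square grip, 28 by 28 mm, faces along x and y, from 30 to 96 mm, and a 22 mm cap. Bore in the nose: 20 mm wide, 14 mm deep.
- coupler_bore (a point): Centre of the flat floor of the coupler's bore, 14 mm above its open end; it rests on the nipple's tip when the coupler is on.
- holder: Fixed holder of the coupler: wooden base 100 by 100 by 12 mm with an aluminium cup on it, 37 mm bore, 45 mm outside, rim 38 mm above the work surface, inner floor at 16 mm. The coupler stands loosely in it. Origin: centre of the underside.
- jar: Bystander: amber glass jar with a dark lid, 66 mm wide, 85 mm high. Origin: centre of its underside.
- cup: Bystander: steel sample cup, 76 mm wide, 80 mm high. Origin: centre of its underside.
- wrench: Bystander: steel wrench, 160 mm long, lying flat.
- boss: Boss of the nipple, fixed on the unit; origin at the centre of its 50 by 74 mm face, z along the nipple's axis. Two sprung steel catch balls stand 16 mm above the face on either side (along y), 28.6 mm apart, giving way outwards; their posts reach 23 mm above the face and lie 23 to 36 mm from the axis.
Things that resemble listed ones, but are neither listed nor needed, are in the scene too. Leave any purple look-alike of the coupler alone. There is more than one size of the holder; the job needs the larger.

How it is judged:
By the outcome, as a careful person would: the job done as asked, in the order asked, and still so for the second after the job is handed in, while the arm keeps its last pose, push and grip.
It also fails if it takes over 48 s, if anything falls off the work surface, if the arm or the gripper's body presses on something with over 40 N, if the wrist force passes 120 N, or if a joint passes its speed limit or range.

### The arm

A 6-joint arm with a two-finger parallel gripper is mounted at the origin on the work surface. World frame = base frame: x ahead of the robot, y to its left, z up, the work surface at z = 0. Lengths are in m, angles in rad, forces in N, time in s.
With the tool pointing down it reaches from about 0.35 to 0.775 m from the base axis. Payload 5.5 kg.
Tool frame: the origin (TCP) lies midway between the tips of the shut fingers; the grasp point (between the pads) lies 19 mm behind it; z points along the fingers, y is the line along which they close (so a half turn about z gives the same grasp; the last joint's range is limited). The gripper opens to 85 mm and grips with 20 to 120 N. Pads are 22 mm wide; open, the fingers measure 114 mm over their backs; the gripper's body (76 mm by 85 mm) begins 54 mm behind the grasp point. The pads swing forward as they close: fully open they stand 13 mm farther back than shut.
Start: joints at [-1.252, 0.313, 0.046, 1.304, 0, 1.431], TCP at [0.255, -0.516, 0.205] pointing down, gripper open.
Joint ranges: [-2.76, 2.76], [-0.86, 1.69], [-1.03, 1.26], [-2.2, 2.34], [-1.47, 1.5], [-3.14, 3.14]. Speed limits (rad/s): [2.57, 2.57, 3.14, 3.14, 3.14, 3.14].

### API

Orientations are given as a unit quaternion [w, x, y, z].
In Python, from workcell import telemetry, imaging, env gives the robot as it stands. The module is installed in compiled form; this text tells all that it offers.
- The arm moves only by the tool step_arm, never from a script. Its argument "moves" is a list of rows, each a list of 3 entries, a list of its own where there are three numbers: the shift along the tool's x, y, z in mm, then the turn, a rotation vector about the tool's x, y, z in rad, then the finger opening in mm, from 0 to 85.4. A call has 1 to 8 rows; each row is the pose to reach, as a shift and turn from the pose commanded when the call began, along the tool's axes at that moment; what a row does not reach only later rows make up. A row lasts 1/12 s, in which the tool goes at most 41.7 mm and 7.16 degrees, less where a joint would pass 70% of its speed; a pose out of reach is approached as far as the arm can. A call with a gripper value outside its range is refused whole. The fingers move at their own pace and stop on an object; "grip_force" is the grip in N (left out, the last holds). Time passes only in rows, so rows that repeat a pose let the fingers close. It gives the time, the measured TCP pose, the force, the opening and the grip force at its end, in the units of the state.
- telemetry.get_state(): the state, without advancing time (a new reading comes with each control period).
- imaging.read_camera(name): name is "side" or "top" or "wrist"; returns the picture (384x512x3 uint8, red, green, blue); there is no depth.
- imaging.camera_params(name): a dict with "camera_matrix" (3x3 intrinsics, pixels), "D" ([k1, k2, p1, p2, k3] as OpenCV has them; the pictures are not rectified), "pose" (4x4, takes a point from camera to world coordinates). Camera axes: x right, y up, looking along -z (the intrinsics and any distortion apply to the point x, -y, -z); pixel columns grow to the right and rows downward; lengths in m; the calibration is good to about 2 mm. A picture is of the moment at which its call begins: read the wrist's pose just before it. camera_params takes no time and is no camera call; for the wrist camera it gives the pose at the moment of the call.
- env.hand_in(): hands the job in; it is judged then, once.
The state is a dict: "clock": time; "joint_pos": joint angles; "qvel": joint speeds; "tau": joint torques, N m; "tcp_pos": TCP position; "orientation": TCP orientation; "wrist_force": force on the tool from outside, world axes, zero at the start; "ft_torque": the same for the moment, N m; "finger_gap": finger opening in m; "grip_force": force on a finger pad.
Only numpy, scipy, OpenCV 4.12 (cv2) and the standard library are available. Lean on these libraries where they do the work, as an engineer would, in place of code of your own. Each camera call takes 0.05 s, during which the arm holds its last target. There are 200 camera calls.

## Working session

There is one attempt and no reset: what is moved stays moved. The work goes in short steps, Python scripts to look and compute and a tool call to move; the robot and the scene stay as the last step left them, time stands still between calls to the robot, and variables do not carry over. Pictures are saved under pics/ and viewed, at most 10 in all, crops included, and the job is handed in when it is done.

Besides the shell and the picture viewer there is one more tool, called by a JSON object that holds its "api" and its "payload". step_arm: Moves the arm, as the interface text tells. Its arguments: {"type":"object","properties":{"moves":{"type":"array"},"grip_force":{"type":"number"}},"required":["moves"]}

```bash
mkdir -p pics
cat > h.py <<'E'
import numpy as np, cv2
from workcell import telemetry, imaging, env
from scipy.spatial.transform import Rotation as R
def st(): return telemetry.get_state()
def par(n):
    p=imaging.camera_params(n); return np.array(p["camera_matrix"],float),np.array(p["D"],float),np.array(p["pose"],float)
def ray(P,uv):
    K,D,T=P
    x,y=cv2.undistortPoints(np.array([[uv]],float),K,D)[0,0]
    d=T[:3,:3]@np.array([x,-y,-1.]); return T[:3,3],d/np.linalg.norm(d)
def onz(P,uv,z):
    o,d=ray(P,uv); return o+d*(z-o[2])/d[2]
def proj(P,X):
    K,D,T=P; X=np.atleast_2d(X); c=(X-T[:3,3])@T[:3,:3]; c=c*[1,-1,-1]
    return cv2.projectPoints(c,np.zeros(3),np.zeros(3),K,D)[0][:,0]
def tri(*obs):
    A=np.zeros((3,3));b=np.zeros(3)
    for P,uv in obs:
        o,d=ray(P,uv);M=np.eye(3)-np.outer(d,d);A+=M;b+=M@o
    return np.linalg.solve(A,b)
def shot(n):
    P=par(n); return P,imaging.read_camera(n)
def save(f,im): cv2.imwrite('pics/'+f,im[:,:,::-1])
def toolR():
    s=st();q=s['orientation'];return np.array(s['tcp_pos']),R.from_quat([q[1],q[2],q[3],q[0]])
E
python3 - <<'E'
from h import *
ims=[]
for n in("top","side"):
    P,im=shot(n); np.save(n+'.npy',im); save(n+'0.png',im); print(n,P[2][:3,3].round(3),P[0][0,0])
s=st();print(s)
E
```

```text
top [ 0.524 -0.032  1.3  ] 405.223891759799
side [0.474 0.583 0.772] 374.8350815292458
{'clock': 0.1, 'joint_pos': array([-1.25160374e+00,  3.13934777e-01,  4.51004391e-02,  1.30357539e+00,
        4.76239465e-05,  1.43120741e+00]), 'qvel': array([-0.00043201, -0.00142861,  0.00232498, -0.00121239, -0.00056156,
        0.00025805]), 'tau': array([ 2.00823830e-03, -4.81728637e+01,  2.99241596e+01,  1.28092009e-02,
       -1.95586049e-04, -1.14633188e-06]), 'tcp_pos': array([ 0.25450125, -0.51507524,  0.20449588]), 'orientation': array([-8.05586284e-04,  9.73804796e-01,  2.27384186e-01, -4.86299183e-05]), 'wrist_force': array([ 0.30223521, -0.17175095, -0.21469496]), 'ft_torque': array([-0.00417644, -0.04378944, -0.02989764]), 'grip_force': 0.0, 'finger_gap': 0.085516850052925}
```

View pics/top0.png

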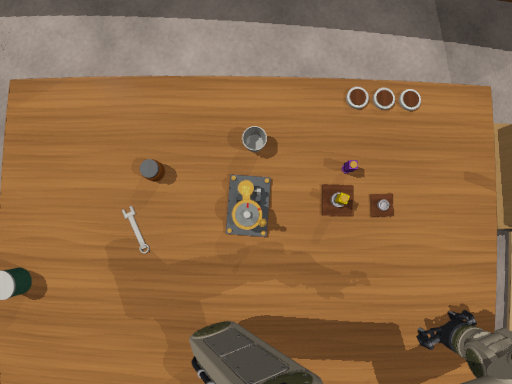

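View pics/side0.png

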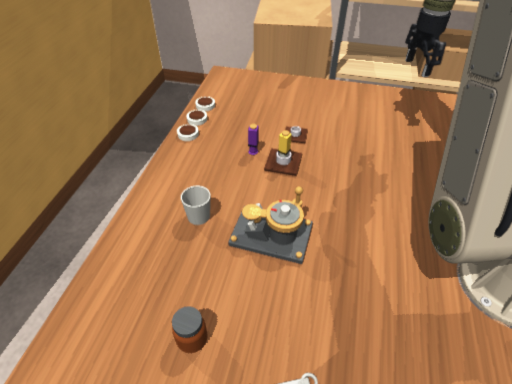

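The top view shows the unit at about (248,207), with its hub at (247,214), flap at (246,188) and ball near (263,222). The wrench is at (137,230), the jar at (152,170) and the cup at (255,139).

- **Coupler candidates:** yellow in the large base at (341,199), or purple at (350,167). I need the yellow one.
- **Holder candidates:** large base at (337,200), or small base at (382,205). I need the large one.

The flap shows that the unit's -x points away from the robot, not to its right. I'll check this in an enlarged crop.

```bash
cat > m1.py <<'E'
from h import *
Pt,Ps=par("top"),par("side")
t=np.load('top.npy');s=np.load('side.npy')
a=cv2.resize(t[165:245,215:295],(400,400),interpolation=cv2.INTER_CUBIC)
b=cv2.resize(t[150:230,315:395],(400,400),interpolation=cv2.INTER_CUBIC)
c=cv2.resize(s[170:270,220:320],(400,400)[:2],interpolation=cv2.INTER_CUBIC)[:200*2]
d=cv2.resize(s[110:190,240:320],(400,400),interpolation=cv2.INTER_CUBIC)
m=np.vstack([np.hstack([a,b]),np.hstack([c,d])]); save('crop1.png',cv2.resize(m,(600,600)))
for n,uv,z in[("unitc",(249,206),.018),("hub",(247,214.5),.1),("flap",(246,188),.089),("ball",(264,222),.134),("holder",(337,200),.012),("couplertop",(343,198),.1),("small",(382,205),.012),("purple",(350,167),.05)]:
    print(n,onz(Pt,uv,z).round(3))
E
python3 m1.py
```

```text
unitc [ 0.568 -0.011  0.018]
hub [ 0.54  -0.007  0.1  ]
flap [ 0.62  -0.003  0.089]
ball [ 0.519 -0.057  0.134]
holder [ 0.592 -0.292  0.012]
couplertop [ 0.594 -0.292  0.1  ]
small [ 0.579 -0.439  0.012]
purple [ 0.694 -0.325  0.05 ]
```

View pics/crop1.png

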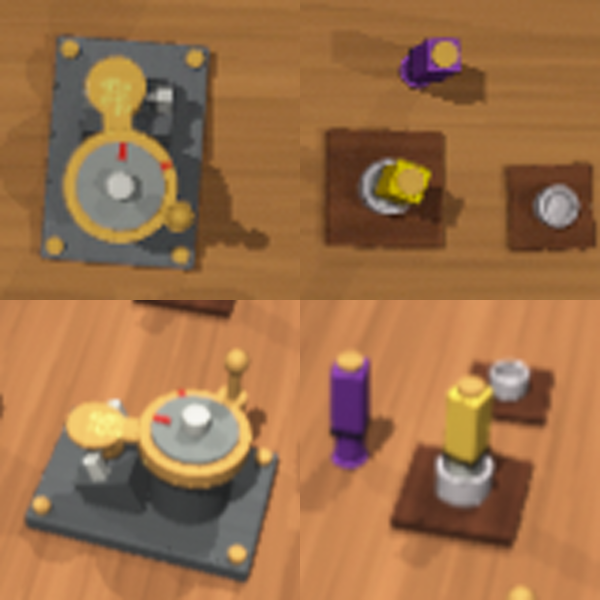

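The crop confirms the yellow coupler in the larger holder at left. The purple one and the small holder are decoys. The unit's -x (nipple side) points away from the robot, turned about 4° clockwise, and the collar is at roughly q≈0.1. Next I'll get the unit pose from the bolts and plan the first move.

```bash
cat >> h.py <<'E'
def Rdown(yaw):  # tool z down, tool x at world yaw
    c,s=np.cos(yaw),np.sin(yaw); return R.from_matrix(np.array([[c,s,0],[s,-c,0],[0,0,-1]]))
def cmd(p,Rt,p0=None,R0=None):
    if p0 is None: p0,R0=toolR()
    print('mm',(R0.inv().apply(np.array(p)-p0)*1000).round(1),'rot',(R0.inv()*Rt).as_rotvec().round(3))
E
python3 - <<'E'
from h import *
P=par("top"); t=np.load('top.npy')
b=[onz(P,(215+u/3.75-.5,165+v/3.75-.5),.021) for u,v in[(70,48),(195,58),(55,245),(182,257)]]
c=np.mean(b,0); ux=(b[2]+b[3]-b[0]-b[1]); th=np.arctan2(ux[1],ux[0]); print('c',c,'th',th)
for z,uv in((.116,(120,185)),):
    print('axis by stub',onz(P,(215+uv[0]/3.75-.5,165+uv[1]/3.75-.5),z))
u=np.array([np.cos(th),np.sin(th)]);ax=c[:2]+.03*u;print('axis',ax)
ball=onz(P,(215+180/3.75-.5,165+216/3.75-.5),.134)
print('ball',ball,'dir',np.arctan2(*(ball[:2]-ax)[::-1])-th-1.047+2*np.pi)
d=th+1.047+.1
print('yaw tool y tangential',np.degrees(d+np.pi/2)%360)
cmd([.50,-.06,.30],Rdown(np.radians(62)))
E
```

```text
c [ 0.57152514 -0.00807218  0.021     ] th 3.0893945424899902
axis by stub [ 0.54192752 -0.00605663  0.116     ]
axis [ 0.541566   -0.00650694]
ball [ 0.51873514 -0.05281192  0.134     ] dir 0.11791892408890181
yaw tool y tangential 332.7275276369317
mm [ 421.7 -299.4  -94.9] rot [-0.001 -0.001 -0.623]
```

{"api": "step_arm", "payload": {"moves": [[[0,0,-80],[0,0,-0.1],50],[[100,-70,-95],[0,0,-0.2],50],[[420,-300,-95],[0,0,-0.62],50],[[420,-300,-95],[0,0,-0.62],50],[[420,-300,-95],[0,0,-0.62],50],[[420,-300,-95],[0,0,-0.62],50],[[420,-300,-95],[0,0,-0.62],50],[[420,-300,-95],[0,0,-0.62],50]]}}

```text
clock: 0.77
tcp_pos: [0.3908, -0.2603, 0.2827]
orientation: [-0.0, 0.858, 0.513, -0.0]
wrist_force: [-0.0, -1.2, 0.1]
finger_gap: 0.05
grip_force: 0.0
```

{"api": "step_arm", "payload": {"moves": [[[0,0,0],[0,0,0],50]]}}

```text
clock: 0.85
tcp_pos: [0.3927, -0.2562, 0.2836]
orientation: [-0.0, 0.856, 0.517, 0.001]
wrist_force: [-0.4, 0.1, -0.5]
finger_gap: 0.0501
grip_force: 0.0
```

```bash
python3 -c "
from h import *
cmd([.50,-.06,.30],Rdown(np.radians(62)))"
```

```text
mm [223.6   3.7 -15.9] rot [ 0.    -0.002  0.004]
```

{"api": "step_arm", "payload": {"moves": [[[224,4,-16],[0,0,0],50],[[224,4,-16],[0,0,0],50],[[224,4,-16],[0,0,0],50],[[224,4,-16],[0,0,0],50],[[224,4,-16],[0,0,0],50],[[224,4,-16],[0,0,0],50],[[224,4,-16],[0,0,0],50],[[224,4,-16],[0,0,0],50]]}}

```text
clock: 1.52
tcp_pos: [0.4999, -0.0662, 0.2982]
orientation: [-0.0, 0.857, 0.515, -0.001]
wrist_force: [-0.7, -0.2, -0.6]
finger_gap: 0.0495
grip_force: 0.0
```

Run:
```python
from h import *
P,im=shot("wrist"); save('w1.png',im); np.save('w1.npy',im)
p,r=toolR(); print(p,P[2].round(3).tolist()); print(r.as_matrix().round(3))
print('pred ball',proj(P,[.5187,-.0528,.134]),'axis',proj(P,[.5416,-.0065,.116]))
cmd([.5187,-.0528,.115],Rdown(np.radians(62.7)))
```

```text
[ 0.49953777 -0.06701526  0.29821845] [[0.883, 0.451, 0.133, 0.533], [-0.47, 0.847, 0.248, -0.003], [-0.001, -0.281, 0.96, 0.467], [0.0, 0.0, 0.0, 1.0]]
[[ 0.472  0.882 -0.001]
 [ 0.882 -0.472 -0.   ]
 [-0.001 -0.001 -1.   ]]
pred ball [[266.06038139 152.99542404]] axis [[264.66802548 107.58418017]]
mm [ 21.7  10.4 183.2] rot [-0.001  0.001 -0.015]
```

View pics/w1.png

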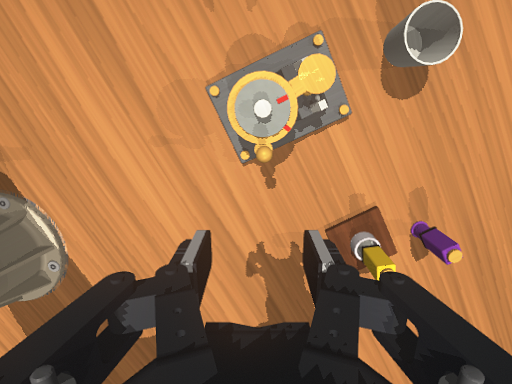

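The wrist view shows the ball at (264,154) and the stub at (263,108), within 2 px of prediction. The flap is at (317,73) and the coupler at (375,260). Descending to the ball.

{"api": "step_arm", "payload": {"moves": [[[22,10,60],[0,0,0],50],[[22,10,120],[0,0,0],50],[[22,10,120],[0,0,0],50],[[22,10,120],[0,0,0],50],[[22,10,150],[0,0,0],50],[[22,10,183],[0,0,0],50],[[22,10,183],[0,0,0],50],[[22,10,183],[0,0,0],50]]}}

```text
clock: 2.23
tcp_pos: [0.5181, -0.0531, 0.1164]
orientation: [-0.001, 0.859, 0.513, -0.001]
wrist_force: [0.7, -0.7, 1.0]
finger_gap: 0.05
grip_force: 0.0
```

Run:
```python
from h import *
P,im=shot("wrist"); save('w2.png',im)
p,r=toolR(); print(p); cmd([.5187,-.0528,.115],Rdown(np.radians(62.7)))
print('pred ball',proj(P,[.5187,-.0528,.134]))
```

```text
[ 0.51963452 -0.05329043  0.11784163]
mm [-0.  -1.1  2.8] rot [ 0.001 -0.    -0.017]
pred ball [[258.22732957 234.73172362]]
```

View pics/w2.png

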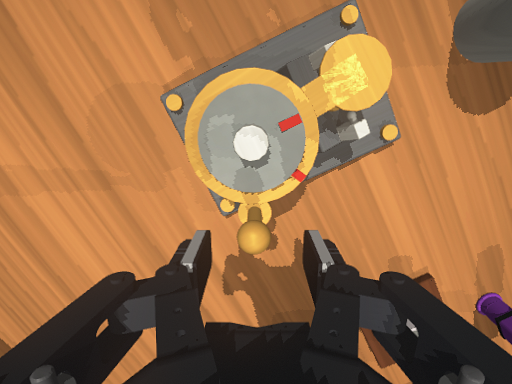

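The ball is at (254,236), nearly centred between the pads and about 2 mm toward tool -y. Correcting and closing.

{"api": "step_arm", "payload": {"moves": [[[0,-2,2],[0,0,0],50],[[0,-2,2],[0,0,0],30],[[0,-2,2],[0,0,0],10],[[0,-2,2],[0,0,0],10],[[0,-2,2],[0,0,0],10],[[0,-2,2],[0,0,0],10]], "grip_force": 30}}

```text
clock: 2.78
tcp_pos: [0.5177, -0.0512, 0.1148]
orientation: [0.001, 0.858, 0.514, 0.0]
wrist_force: [-2.2, 0.5, 5.6]
finger_gap: 0.0102
grip_force: 12.8
```

Run:
```python
from h import *
p,r=toolR(); s=st(); print(p,s['finger_gap'],s['grip_force'],s['wrist_force'])
ax=np.array([.5416,-.0065]); v=p[:2]-ax; print('r',np.hypot(*v),'q',np.arctan2(v[1],v[0])-3.0894-1.047+2*np.pi)
q0=np.arctan2(v[1],v[0])-3.0894-1.047+2*np.pi
v=v/np.hypot(*v)*.052
tot=1.24-q0
for k in range(1,13):
    a=tot*k/12; w=R.from_rotvec([0,0,a])
    cmd(np.r_[ax+w.as_matrix()[:2,:2]@v,p[2]],w*r,p,r)
```

```text
[ 0.51772133 -0.05117783  0.11482509] 0.010186657252196822 12.788348346948624 [-2.22621704  0.49050697  5.57980408]
r 0.050658659654268696 q 0.08515216266687098
mm [-1.1  5.   0. ] rot [ 0.     0.    -0.096]
mm [-0.4  9.9  0. ] rot [ 0.     0.    -0.192]
mm [ 0.8 14.8  0. ] rot [ 0.     0.    -0.289]
mm [ 2.5 19.5  0. ] rot [ 0.     0.001 -0.385]
mm [ 4.6 24.1  0. ] rot [ 0.     0.001 -0.481]
mm [ 7.1 28.4  0. ] rot [ 0.     0.001 -0.577]
mm [10.  32.4  0. ] rot [ 0.     0.001 -0.674]
mm [13.4 36.2  0.1] rot [ 0.     0.001 -0.77 ]
mm [17.  39.6  0.1] rot [ 0.     0.001 -0.866]
mm [21.  42.6  0.1] rot [ 0.     0.001 -0.962]
mm [25.2 45.3  0.1] rot [ 0.     0.002 -1.059]
mm [29.7 47.5  0.1] rot [ 0.     0.002 -1.155]
```

A gap of 10 mm isn't right for a 20 mm ball, so I'll look.

Run:
```python
from h import *
P,im=shot("wrist"); P2,i2=shot("side"); c=i2[165:265,225:325]
save('w3.png',np.hstack([im,cv2.resize(c,(288,384)[:2] if 0 else (288,384),interpolation=cv2.INTER_CUBIC)]))
```

```text
(no output)
```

View pics/w3.png

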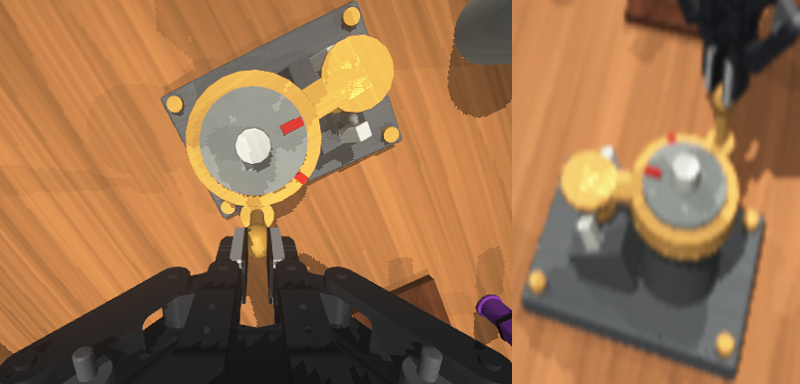

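The ball (259,238) is between the pads, but the gap may just be the 10 mm command. I'll squeeze with a lower command to see.

{"api": "step_arm", "payload": {"moves": [[[0,0,0],[0,0,0],0],[[0,0,0],[0,0,0],0],[[0,0,0],[0,0,0],0],[[0,0,0],[0,0,0],0]], "grip_force": 30}}

```text
clock: 3.22
tcp_pos: [0.5204, -0.0517, 0.1174]
orientation: [0.003, 0.858, 0.514, 0.003]
wrist_force: [-0.4, 0.7, 16.0]
finger_gap: 0.0004
grip_force: 8.1
```

Run:
```python
from h import *
s=st(); print(s['finger_gap'],s['grip_force'],s['wrist_force'],s['tcp_pos'])
P=par("wrist")
p,r=toolR(); 
for x,y,z in((0,0,-19),(11,7,0),(11,-7,0),(11,7,-19),(11,-7,-19),(11,10,-19),(11,-10,-19),(0,0,0)):
    print((x,y,z),proj(P,p+r.apply(np.array([x,y,z])/1e3)).round(0))
```

```text
0.0003609629982273204 8.140984028577805 [-0.43281248  0.68804151 16.0354977 ] [ 0.52040531 -0.0517226   0.11735236]
(0, 0, -19) [[258. 237.]]
(11, 7, 0) [[269. 208.]]
(11, -7, 0) [[246. 208.]]
(11, 7, -19) [[270. 219.]]
(11, -7, -19) [[245. 219.]]
(11, 10, -19) [[275. 219.]]
(11, -10, -19) [[240. 219.]]
(0, 0, 0) [[257. 224.]]
```

The gap went to 0 with 16 N up, so the ball was squeezed out of the pads. I'll look again with the TCP and predicted ball marked.

Run:
```python
from h import *
P,im=shot("wrist"); P2,i2=shot("side"); p,r=toolR()
np.save('w4.npy',im); np.save('s4.npy',i2)
def mk(im,P,x0,y0,x1,y1,k):
    c=cv2.resize(im[y0:y1,x0:x1],None,fx=k,fy=k,interpolation=cv2.INTER_CUBIC)
    for X,col in((p,(255,0,0)),(p+r.apply([0,0,-.019]),(0,255,0)),(np.array([.5187,-.0528,.134]),(0,0,255)),(np.array([.5416,-.0065,.116]),(255,0,255))):
        u=(proj(P,X)[0]-[x0,y0]+.5)*k; print(proj(P,X)[0].round(1)); cv2.circle(c,tuple(int(v) for v in u),3,col,-1)
    return c
a=mk(im,P,200,140,320,300,3.75); b=mk(i2,P2,265,165,315,240,8)
save('w4.png',np.hstack([a,cv2.resize(b,(350,600))[:600]] if 0 else [a[:600],b[:600,:350]]))
```

```text
[257.5 223.8]
[257.6 236.6]
[256.  237.6]
[253.  145.5]
[296.2 195.3]
[297.  189.8]
[297.6 190.3]
[284.2 207.6]
```

View pics/w4.png

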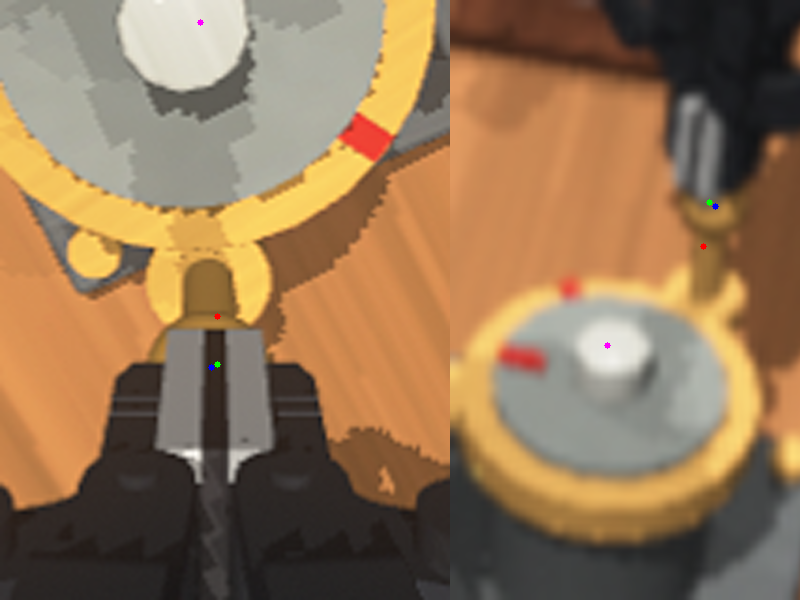

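The shut tips sit on top of the ball, so the real tips are roughly 22 mm behind the reported TCP. I'll back up, open, and re-measure the ball and fingers.

{"api": "step_arm", "payload": {"moves": [[[0,0,-30],[0,0,0],10],[[0,0,-30],[0,0,0],45],[[0,0,-30],[0,0,0],45],[[0,0,-30],[0,0,0],45],[[0,0,-30],[0,0,0],45]]}}

```text
clock: 3.73
tcp_pos: [0.5167, -0.0509, 0.1429]
orientation: [-0.0, 0.858, 0.514, -0.001]
wrist_force: [0.0, 1.0, 0.4]
finger_gap: 0.0452
grip_force: 0.0
```

Run:
```python
from h import *
P,im=shot("wrist"); P2,i2=shot("side"); P3,i3=shot("top"); s=st(); p,r=toolR()
print(p,s['wrist_force'],s['finger_gap'])
np.save('w5.npy',im); np.save('s5.npy',i2); np.save('t5.npy',i3)
u0,v0=proj(P,[.5187,-.0528,.134])[0].astype(int); print(u0,v0)
c=im[v0-40:v0+40,u0-40:u0+40]; h=cv2.cvtColor(c,cv2.COLOR_RGB2HSV)
a=cv2.resize(c,(400,400),interpolation=cv2.INTER_CUBIC)
u1,v1=proj(P2,[.5187,-.0528,.16])[0].astype(int);print(u1,v1)
c2=i2[v1-25:v1+25,u1-25:u1+25]; b=cv2.resize(c2,(400,400),interpolation=cv2.INTER_CUBIC)
for X,col in((p,(255,0,0)),(p+r.apply([0,0,-.019]),(0,255,0))):
    u=(proj(P2,X)[0]-[u1-25,v1-25]+.5)*8; cv2.circle(b,tuple(int(v) for v in u),3,col,-1)
save('w5.png',np.hstack([a,b]))
```

```text
[ 0.51669396 -0.05096153  0.1428115 ] [-0.23828328 -0.28201273  0.33079327] 0.04495722894728245
261 219
298 182
```

View pics/w5.png

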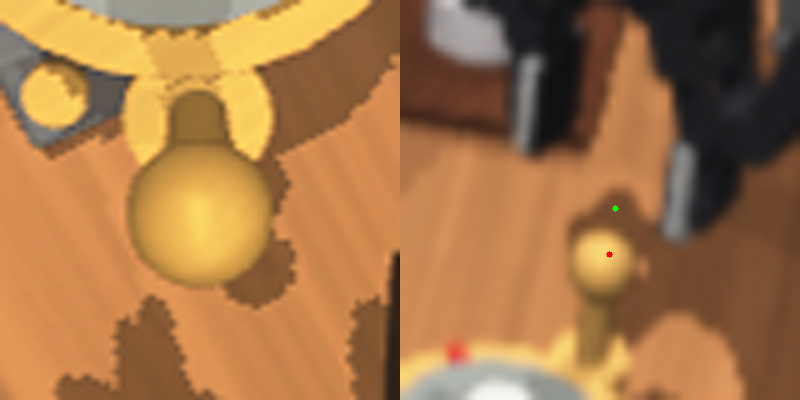

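The open tips' midpoint is about 25 mm behind the reported TCP (about 20 mm when shut), and the ball is clear and centred near (261,221). I'll treat the real tips as about 20 mm short of the TCP.

Run:
```python
from h import *
P=par("wrist"); b=onz(P,(260.7,221.1),.134); print(b)
P2=par("side"); print('tri',tri((P,(260.7,221.1)),(P2,(298-25+203/8-.5,182-25+262/8-.5))))
# tips tri: wrist tip pixels unknown; just plan
cmd([b[0],b[1],.097],Rdown(np.radians(62)))
```

```text
[ 0.51776927 -0.05350418  0.134     ]
tri [ 0.51847013 -0.05194714  0.13835954]
mm [-1.7  2.2 45.8] rot [-0.002  0.    -0.003]
```

{"api": "step_arm", "payload": {"moves": [[[-1,2,15],[0,0,0],45],[[-1,2,30],[0,0,0],45],[[-1,2,40],[0,0,0],45],[[-1,2,45],[0,0,0],45],[[-1,2,45],[0,0,0],30],[[-1,2,45],[0,0,0],15],[[-1,2,45],[0,0,0],5],[[-1,2,45],[0,0,0],5]], "grip_force": 30}}

```text
clock: 4.55
tcp_pos: [0.5186, -0.0529, 0.099]
orientation: [0.0, 0.858, 0.514, -0.0]
wrist_force: [-0.8, 0.1, -2.3]
finger_gap: 0.0178
grip_force: 29.4
```

{"api": "step_arm", "payload": {"moves": [[[0,0,0],[0,0,0],5],[[0,0,0],[0,0,0],5],[[0,0,0],[0,0,0],5]]}}

```text
clock: 4.8
tcp_pos: [0.5186, -0.0529, 0.099]
orientation: [0.0, 0.858, 0.514, 0.0]
wrist_force: [-0.8, -0.2, -1.8]
finger_gap: 0.0176
grip_force: 29.5
```

The ball is gripped now. Planning the arc.

Run:
```python
from h import *
p,r=toolR(); ax=np.array([.5416,-.0065]); v=p[:2]-ax; print('r',np.hypot(*v))
q0=np.arctan2(v[1],v[0])-3.0894-1.047+2*np.pi; print(q0)
tot=1.24-q0
for k in range(1,15):
    a=tot*k/14; w=R.from_rotvec([0,0,a])
    cmd(np.r_[ax+w.as_matrix()[:2,:2]@v,p[2]],w*r,p,r)
```

```text
r 0.05182507268037483
0.11571892406759776
mm [0.3 4.1 0. ] rot [-0.    0.   -0.08]
mm [0.9 8.3 0. ] rot [-0.     0.    -0.161]
mm [ 1.9 12.3  0. ] rot [-0.     0.    -0.241]
mm [ 3.2 16.3  0. ] rot [-0.     0.    -0.321]
mm [ 4.8 20.1  0. ] rot [-0.     0.    -0.402]
mm [ 6.7 23.8  0. ] rot [-0.     0.    -0.482]
mm [ 8.8 27.4  0. ] rot [-0.     0.    -0.562]
mm [11.3 30.7  0. ] rot [-0.     0.    -0.642]
mm [14.  33.9  0. ] rot [-0.     0.    -0.723]
mm [17.  36.8  0. ] rot [-0.     0.    -0.803]
mm [20.2 39.4  0. ] rot [-0.     0.    -0.883]
mm [23.6 41.8  0. ] rot [-0.     0.    -0.964]
mm [27.2 44.   0. ] rot [-0.     0.    -1.044]
mm [30.9 45.8  0. ] rot [-0.     0.    -1.124]
```

{"api": "step_arm", "payload": {"moves": [[[0.3,4.1,0],[0,0,-0.08],5],[[0.9,8.3,0],[0,0,-0.16],5],[[1.9,12.3,0],[0,0,-0.24],5],[[3.2,16.3,0],[0,0,-0.32],5],[[4.8,20.1,0],[0,0,-0.4],5],[[6.7,23.8,0],[0,0,-0.48],5],[[8.8,27.4,0],[0,0,-0.56],5]]}}

```text
clock: 5.38
tcp_pos: [0.5466, -0.0568, 0.0989]
orientation: [-0.001, 0.681, 0.732, 0.001]
wrist_force: [-1.4, 5.1, 0.3]
finger_gap: 0.0173
grip_force: 29.6
```

{"api": "step_arm", "payload": {"moves": [[[0.3,4.1,0],[0,0,-0.08],5],[[0.9,8.3,0],[0,0,-0.16],5],[[1.9,12.3,0],[0,0,-0.24],5],[[3.2,16.3,0],[0,0,-0.32],5],[[4.8,20.1,0],[0,0,-0.4],5],[[6.7,23.8,0],[0,0,-0.48],5],[[6.7,23.8,0],[0,0,-0.48],5]]}}

```text
clock: 5.97
tcp_pos: [0.5692, -0.0477, 0.0989]
orientation: [-0.002, 0.487, 0.873, 0.001]
wrist_force: [-3.6, 6.0, 2.5]
finger_gap: 0.0178
grip_force: 29.8
```

Run:
```python
from h import *
p,r=toolR(); ax=np.array([.5416,-.0065]); v=p[:2]-ax; s=st()
print(p,s['wrist_force'],s['finger_gap'],s['grip_force'],'r',np.hypot(*v),'q',(np.arctan2(v[1],v[0])-3.0894-1.047)%(2*np.pi))
```

```text
[ 0.56919525 -0.04770889  0.09889693] [-3.61258934  5.97321276  2.51252086] 0.01783545469542716 29.830346703529358 r 0.049595070638798866 q 1.1660493982702578
```

{"api": "step_arm", "payload": {"moves": [[[-1,2,0],[0,0,-0.03],5],[[-1,4,0],[0,0,-0.05],5],[[-1,5,0],[0,0,-0.07],5],[[-1,6,0],[0,0,-0.07],5],[[-1,6,0],[0,0,-0.07],5]]}}

```text
clock: 6.38
tcp_pos: [0.5688, -0.0472, 0.0987]
orientation: [-0.005, 0.459, 0.889, -0.003]
wrist_force: [-18.7, -0.2, 12.1]
finger_gap: 0.0173
grip_force: 30.9
```

Run:
```python
from h import *
p,r=toolR(); ax=np.array([.5416,-.0065]); v=p[:2]-ax; s=st()
print(p,s['wrist_force'],r.inv().apply(s['wrist_force']),s['finger_gap'],s['grip_force'],'r',np.hypot(*v),'q',(np.arctan2(v[1],v[0])-3.0894-1.047)%(2*np.pi))
```

```text
[ 0.56875818 -0.04716445  0.09867629] [-18.69549336  -0.20314836  12.11731536] [ 10.74413132 -15.48432554 -11.8823978 ] 0.017275234513613888 30.911122262477875 r 0.048899529741951574 q 1.1648175990806067
```

The collar has hit its stop, with 15 N opposing tangentially. Opening and rising.

{"api": "step_arm", "payload": {"moves": [[[0,4,0],[0,0,-0.07],25],[[-1,2,0],[0,0,-0.07],45],[[-1,1,0],[0,0,-0.07],45],[[-1,1,-20],[0,0,-0.07],45],[[-1,1,-60],[0,0,-0.07],60],[[-1,1,-100],[0,0,-0.07],60],[[-1,1,-140],[0,0,-0.07],60],[[-1,1,-180],[0,0,-0.07],60]]}}

```text
clock: 7.05
tcp_pos: [0.5778, -0.0478, 0.2814]
orientation: [0.001, 0.427, 0.904, 0.0]
wrist_force: [0.3, -0.4, 0.4]
finger_gap: 0.06
grip_force: 0.0
```

Run:
```python
from h import *
Pt,t=shot("top"); Ps,s2=shot("side"); P,w=shot("wrist"); np.save('t6.npy',t);np.save('s6.npy',s2);np.save('w6.npy',w)
p,r=toolR(); print(p, r.as_matrix()[:,0])
def yel(im):
    h=cv2.cvtColor(im,cv2.COLOR_RGB2HSV); return cv2.inRange(h,(25,150,60),(35,255,255))
for n,im,Q in(("top",t,Pt),("side",s2,Ps)):
    m=yel(im); k,l,stt,c=cv2.connectedComponentsWithStats(m)
    i=1+np.argsort(-stt[1:,4])[:3]; print(n,c[i].round(1).tolist(),stt[i].tolist())
a=cv2.resize(t[150:250,225:325],(300,300),interpolation=cv2.INTER_CUBIC)
b=cv2.resize(t[170:230,310:370],(300,300),interpolation=cv2.INTER_CUBIC)
c=cv2.resize(s2[120:180,250:310],(300,300)); d=cv2.resize(s2[170:270,225:325],(300,300))
save('c6.png',np.vstack([np.hstack([a,b]),np.hstack([d,c])]))
```

```text
[ 0.58034273 -0.04841953  0.28382585] [-0.63457528  0.77281494 -0.00844305]
top [[341.0, 198.1], [348.0, 196.6], [337.0, 197.0]] [[336, 193, 11, 11, 42], [347, 195, 3, 5, 7], [337, 197, 1, 1, 1]]
side [[286.9, 136.1], [281.0, 135.5], [281.0, 133.0]] [[284, 134, 7, 4, 9], [280, 135, 3, 2, 4], [281, 133, 1, 1, 1]]
```

View pics/c6.png

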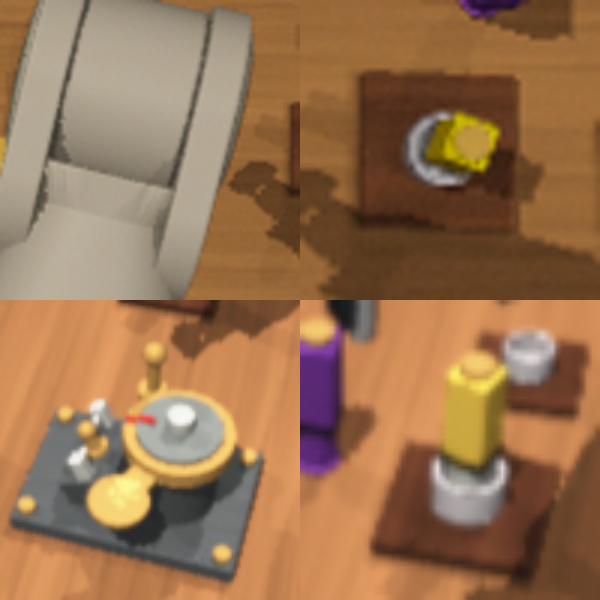

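The red lines meet at the stop and the flap is swung to the left. The nipple is exposed between its catch posts, leaning away from the robot. The yellow coupler's cap is at about top px (343.5,197.5), cup centre (338,199), with the square turned about 17°. Computing the grasp.

Run:
```python
from h import *
Pt=par("top");Ps=par("side")
cap=(310+170/5-.5,170+140/5-.5); capS=(250+177/5-.5,120+65/5-.5)
A=onz(Pt,cap,.118); cup=onz(Pt,(337.9,199.1),.038); print('cap',A,'cup',cup,'tri',tri((Pt,cap),(Ps,capS)))
cs=[onz(Pt,(310+(x-300)/5-.5,170+y/5-.5),.112) for x,y in[(458,115),(500,128),(488,170),(445,158)]]
print([np.degrees(np.arctan2(*(cs[(i+1)%4]-cs[i])[[1,0]])).round(1) for i in range(4)],np.mean(cs,0))
cmd([A[0],A[1],.20],Rdown(np.radians(163)))
```

```text
cap [ 0.59435128 -0.29004048  0.118     ] cup [ 0.59382303 -0.28976126  0.038     ] tri [ 0.59319685 -0.28994786  0.11892692]
[np.float64(-106.1), np.float64(164.0), np.float64(75.4), np.float64(-16.7)] [ 0.59311943 -0.29301944  0.112     ]
mm [-194.9 -143.1   84.5] rot [ 0.004  0.01  -0.587]
```

{"api": "step_arm", "payload": {"moves": [[[-195,-143,30],[0,0,-0.587],70],[[-195,-143,30],[0,0,-0.587],70],[[-195,-143,30],[0,0,-0.587],70],[[-195,-143,30],[0,0,-0.587],70],[[-195,-143,30],[0,0,-0.587],70],[[-195,-143,30],[0,0,-0.587],70],[[-195,-143,30],[0,0,-0.587],70],[[-195,-143,30],[0,0,-0.587],70]]}}

```text
clock: 7.87
tcp_pos: [0.5899, -0.2917, 0.2461]
orientation: [-0.001, 0.15, 0.989, 0.001]
wrist_force: [0.9, -0.1, 0.3]
finger_gap: 0.0701
grip_force: 0.0
```

```bash
cat > w.py <<'E'
from h import *
import sys
P,w=shot("wrist"); np.save(sys.argv[1],w); p,r=toolR(); print(p)
h=cv2.cvtColor(w,cv2.COLOR_RGB2HSV); m=cv2.inRange(h,(22,120,60),(36,255,255))
k,l,s,c=cv2.connectedComponentsWithStats(m)
for i in 1+np.argsort(-s[1:,4])[:3]:
    mm=(l==i).astype(np.uint8); cn=max(cv2.findContours(mm,0,2)[0],key=cv2.contourArea)
    print(c[i].round(1),s[i],cv2.approxPolyDP(cn,3,True)[:,0].tolist())
print('pred',[proj(P,[.594,-.290,z]).round(1).tolist() for z in(.118,.112,.046)])
cmd([.5935,-.2905,.055],Rdown(np.radians(163.5)))
E
python3 w.py w7.npy
```

```text
[ 0.59011071 -0.28996638  0.24699393]
[256.7 173.8] [244 157  26  33 682] [[248, 157], [244, 187], [267, 189], [267, 159]]
[466.4  57.2] [459  25  21  62 426] [[472, 25], [459, 55], [462, 75], [470, 86], [479, 85], [464, 67], [466, 43], [477, 27]]
[257.6 260.3] [250 254  15  13 143] [[251, 257], [254, 266], [263, 265], [262, 255], [254, 255], [256, 265]]
pred [[[259.5, 181.5]], [[259.5, 180.1]], [[259.0, 168.2]]]
mm [ -3.8   0.3 192. ] rot [ 0.001 -0.002 -0.01 ]
```

{"api": "step_arm", "payload": {"moves": [[[-4,-2,40],[0,0,0],70],[[-4,-2,80],[0,0,0],70],[[-4,-2,100],[0,0,0],70],[[-4,-2,100],[0,0,0],70]]}}

```text
clock: 8.25
tcp_pos: [0.591, -0.2884, 0.143]
orientation: [-0.004, 0.146, 0.989, 0.002]
wrist_force: [-0.6, 0.4, -1.1]
finger_gap: 0.0701
grip_force: 0.0
```

```bash
python3 w.py w8.npy; python3 -c "
from h import *
w=np.load('w8.npy'); save('w8.png',w)"
```

```text
[ 0.5923954  -0.2894168   0.14641212]
[252.4 194.8] [ 234  175   37   52 1053] [[239, 176], [234, 223], [246, 225], [237, 218], [236, 209], [244, 198], [253, 196], [266, 205], [265, 219], [255, 226], [266, 226], [270, 204], [267, 178]]
[253.2 318.3] [243 311  21  15 263] [[244, 315], [243, 323], [263, 322], [257, 311]]
[462.    2.6] [457   0  14   8  68] [[457, 4], [461, 7], [470, 0], [458, 0]]
pred [[[256.1, 216.0]], [[256.1, 213.2]], [[256.1, 189.8]]]
mm [-1.9 -0.9 91.4] rot [ 0.002 -0.005 -0.006]
```

The cap is at about (251,211), against a prediction of (256,216), and is turned about 5°. Correcting before going down.

Run:
```python
from h import *
P=par("wrist"); b=onz(P,(251,211),.118); print(b); p,r=toolR()
cmd([b[0],b[1],.055],r*R.from_rotvec([0,0,.08]))
```

```text
[ 0.59179204 -0.29394816  0.118     ]
mm [-1.2 -4.7 91.4] rot [-0.    0.    0.08]
```

{"api": "step_arm", "payload": {"moves": [[[-1,-4,20],[0,0,0.08],70],[[-1,-4,45],[0,0,0.08],70],[[-1,-4,70],[0,0,0.08],70],[[-1,-4,85],[0,0,0.08],70],[[-1,-4,91],[0,0,0.08],70],[[-1,-4,91],[0,0,0.08],70]]}}

```text
clock: 8.8
tcp_pos: [0.5941, -0.2958, 0.0585]
orientation: [0.0, 0.186, 0.982, -0.0]
wrist_force: [-0.7, 0.9, 0.5]
finger_gap: 0.0703
grip_force: 0.0
```

{"api": "step_arm", "payload": {"moves": [[[0,0,0],[0,0,0],50],[[0,0,0],[0,0,0],35],[[0,0,0],[0,0,0],20],[[0,0,0],[0,0,0],10],[[0,0,0],[0,0,0],10],[[0,0,0],[0,0,0],10]], "grip_force": 70}}

```text
clock: 9.3
tcp_pos: [0.5951, -0.2971, 0.0599]
orientation: [0.002, 0.187, 0.982, -0.001]
wrist_force: [0.7, 1.4, 6.6]
finger_gap: 0.0266
grip_force: 68.8
```

Gripped at 69 N. Lifting straight up.

{"api": "step_arm", "payload": {"moves": [[[0,0,-15],[0,0,0],10],[[0,0,-40],[0,0,0],10],[[0,0,-75],[0,0,0],10],[[0,0,-110],[0,0,0],10],[[0,0,-150],[0,0,0],10],[[0,0,-150],[0,0,0],10],[[0,0,-150],[0,0,0],10]]}}

```text
clock: 9.88
tcp_pos: [0.595, -0.2975, 0.2109]
orientation: [0.003, 0.187, 0.982, -0.001]
wrist_force: [0.2, -0.5, -4.6]
finger_gap: 0.0268
grip_force: 69.9
```

Run:
```python
from h import *
Ps,s=shot("side"); Pw,w=shot("wrist"); np.save('s9.npy',s); np.save('w9.npy',w); p,r=toolR(); S=st()
print(p,r.as_matrix().round(3).tolist(),S['finger_gap'],S['grip_force'],S['wrist_force'])
def comp(im,lo,hi,n=3):
    m=cv2.inRange(cv2.cvtColor(im,cv2.COLOR_RGB2HSV),lo,hi); k,l,q,c=cv2.connectedComponentsWithStats(m)
    for i in 1+np.argsort(-q[1:,4])[:n]:
        cn=max(cv2.findContours((l==i).astype(np.uint8),0,2)[0],key=cv2.contourArea)
        print(c[i].round(1),q[i],cv2.approxPolyDP(cn,2,True)[:,0].tolist())
print('side');comp(s,(22,120,60),(36,255,255)); print('wrist');comp(w,(22,120,60),(36,255,255))
for z in(0,-.02,.03,.055,.063): print(z,proj(Ps,p+r.apply([0,0,z])).round(1),proj(Pw,p+r.apply([0,0,z])).round(1))
u=proj(Ps,p)[0].astype(int)
a=cv2.resize(w[160:310,180:330],(450,450),interpolation=cv2.INTER_CUBIC); b=cv2.resize(s[u[1]-45:u[1]+45,u[0]-35:u[0]+35],(350,450),interpolation=cv2.INTER_CUBIC)
print(u-[35,45]); save('c9.png',np.hstack([a,b]))
```

```text
[ 0.59299712 -0.29619007  0.20650899] [[-0.93, 0.367, -0.002], [0.367, 0.93, 0.001], [0.002, 0.0, -1.0]] 0.027148815666870777 69.86572980880737 [-0.22606737  1.5951731  -3.00266994]
side
[264.5 236.3] [256 227  18  17 165] [[270, 227], [267, 229], [272, 231], [268, 236], [263, 234], [265, 229], [256, 234], [260, 242], [267, 243], [272, 239], [273, 231]]
[288.6  99. ] [282  86  14  24 155] [[294, 86], [289, 89], [288, 97], [283, 99], [283, 107], [289, 109], [292, 106]]
[300.1 216.3] [297 209   6  15  20] [[300, 209], [301, 218], [297, 223], [301, 219]]
wrist
[257.6 227.5] [ 227  194   61   88 3007] [[238, 196], [227, 234], [230, 279], [242, 281], [235, 275], [231, 265], [234, 251], [243, 241], [258, 238], [269, 241], [278, 250], [281, 266], [278, 275], [271, 281], [283, 280], [287, 240], [279, 196]]
[492.  31.] [484   0  26  58 474] [[489, 0], [484, 20], [489, 46], [498, 57], [509, 55], [498, 47], [490, 31], [490, 14], [495, 0]]
[489.1  73.2] [480  70  21   8 110] [[480, 72], [485, 77], [491, 77], [500, 70]]
0 [[287. 105.]] [[257.6 222.6]]
-0.02 [[287.5  98.6]] [[257.7 236. ]]
0.03 [[286.3 114.3]] [[257.5 207. ]]
0.055 [[285.7 121.8]] [[257.5 196.9]]
0.063 [[285.6 124.2]] [[257.5 194.1]]
[252  60]
```

View pics/c9.png

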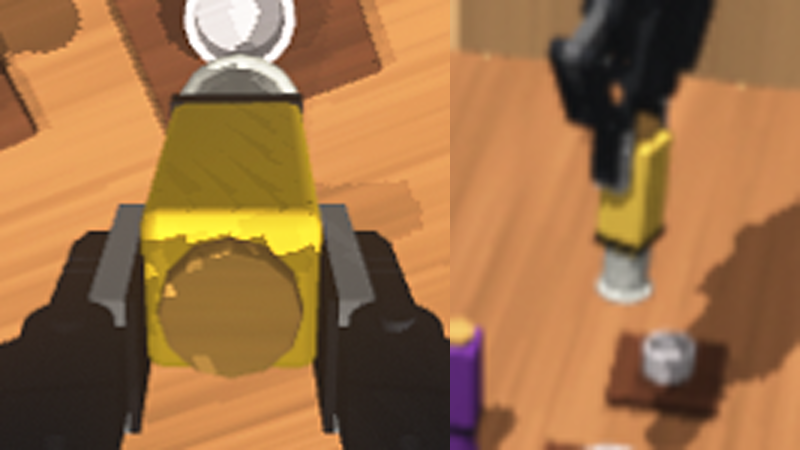

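The coupler hangs upright in the pads. In the side view the rim centre is at about px (286.5,118), which puts the open end about 42 mm beyond the TCP. In the wrist view the cap centre is (256.3,262) and the grip's lower edge is at row 196. I'll compute the coupler pose in the tool frame and plan the nipple approach.

```bash
cat > m9.py <<'E'
from h import *
Pw=par("wrist"); Ps=par("side"); p,r=toolR()
def tp(P,uv,z):   # tool-frame point on plane tool z
    o,d=ray(P,uv); o=r.inv().apply(o-p); d=r.inv().apply(d); return (o+d*(z-o[2])/d[2])*1000
B=.042
print('cap c',tp(Pw,(256.3,262),B-.102)); print('grip low front L,R',tp(Pw,(238.5,196),B-.030),tp(Pw,(279,196),B-.030),'want x 14')
print('grip up front', tp(Pw,(228,234),B-.096),tp(Pw,(287,234),B-.096))
print('grip up back', tp(Pw,(230,280),B-.096),tp(Pw,(284,280),B-.096))
print('nose rim front',tp(Pw,(259.7,160+53/3-.5),B-.0),'want 16')
print('rim tri side',tp(Ps,(286.5,117.9),B))
E
python3 m9.py
python3 - <<'E'
from h import *
# nipple tip from side image s6: crop px in 225..,170.. scale 3 (panel lower-left offset 0,300)
Ps=par("side"); s=np.load('s6.npy')
th=3.0894; c=np.array([.5715,-.0081]); u=np.array([np.cos(th),np.sin(th)])
tip=np.r_[c-.05*u,.078]; n=np.r_[-np.sin(.4)*u,np.cos(.4)]; print('tip',tip,'n',n,'proj',proj(Ps,tip),'seen head ~',(225+87/3-.5,170+130/3-.5), 'proj head c',proj(Ps,tip-.008*n))
v=proj(Ps,tip-.008*n)[0].astype(int)
print(cv2.cvtColor(s,cv2.COLOR_RGB2HSV)[v[1]-6:v[1]+10,v[0]-8:v[0]+8,0].tolist())
E
```

```text
cap c [  8.26138857  -0.51325167 -60.        ]
grip low front L,R [ 15.78144828 -12.51947076  12.        ] [15.78477575 14.52303722 12.        ] want x 14
grip up front [ 18.68635901 -13.01480858 -54.        ] [ 18.68831958  13.03654259 -54.        ]
grip up back [ -4.74923333 -12.78925592 -54.        ] [ -4.7478714   12.38447236 -54.        ]
nose rim front [21.53420869  1.91172921 42.        ] want 16
rim tri side [ 0.90038001 -1.02528885 42.        ]
tip [ 0.62143191 -0.01070845  0.078     ] n [ 0.38888806 -0.02031555  0.92106099] proj [[251.62059208 210.87013793]] seen head ~ (253.5, 212.83333333333334) proj head c [[252.82343704 213.11188084]]
[[17, 20, 21, 21, 20, 16, 13, 12, 12, 13, 13, 18, 25, 25, 25, 27], [18, 20, 21, 20, 18, 17, 15, 18, 14, 13, 14, 18, 25, 27, 27, 25], [17, 18, 18, 18, 17, 17, 60, 60, 21, 17, 17, 22, 27, 27, 27, 27], [18, 17, 17, 17, 16, 21, 30, 16, 17, 17, 17, 17, 22, 25, 26, 27], [30, 17, 17, 18, 20, 60, 14, 17, 18, 21, 20, 17, 17, 21, 26, 30], [90, 60, 40, 60, 80, 0, 15, 18, 20, 22, 21, 18, 17, 19, 23, 30], [90, 90, 80, 75, 80, 60, 15, 17, 19, 21, 20, 18, 17, 16, 60, 60], [100, 90, 80, 80, 75, 70, 18, 17, 18, 18, 18, 17, 17, 17, 17, 21], [100, 100, 90, 83, 83, 90, 30, 17, 17, 18, 17, 17, 17, 16, 17, 17], [90, 90, 80, 90, 90, 100, 75, 21, 16, 17, 17, 17, 17, 17, 17, 18], [83, 83, 80, 98, 90, 98, 98, 90, 19, 17, 17, 17, 17, 17, 18, 20], [90, 90, 90, 80, 98, 98, 90, 60, 19, 18, 17, 17, 17, 17, 18, 19], [90, 80, 90, 90, 100, 100, 80, 30, 24, 19, 17, 17, 17, 17, 18, 18], [90, 90, 90, 90, 75, 30, 30, 30, 30, 23, 17, 18, 18, 18, 18, 17], [90, 90, 90, 75, 30, 27, 25, 30, 30, 20, 17, 17, 18, 18, 17, 17], [105, 83, 90, 50, 27, 26, 26, 30, 26, 23, 17, 17, 17, 17, 16, 18]]
```

The coupler is square to the tool and sits about +4 mm in tool x, +1.5 mm in tool y, with its open end at about +44 mm in z. The predicted nipple matches the side view to within 1 px. Moving to a tilted pre-pose, offset to the side so the wrist camera can see the nipple.

```bash
cat >> h.py <<'E'
th=3.0894; U=np.array([np.cos(th),np.sin(th),0]); N=np.r_[-np.sin(.4)*U[:2],np.cos(.4)]
X=U*np.cos(.4)+np.array([0,0,np.sin(.4)]); Rn=R.from_matrix(np.column_stack([X,np.cross(-N,X),-N]))
TIP=np.array([.6214,-.0107,.078])
E
python3 - <<'E'
from h import *
print(Rn.as_matrix().round(3)); off=np.array([.004,.0015,.044])
pre=TIP+.06*N-Rn.apply(off)-.03*X; print(pre)
cmd(pre+[0,0,.1],Rn)
E
```

```text
[[-0.92   0.052 -0.389]
 [ 0.048  0.999  0.02 ]
 [ 0.389  0.    -0.921]]
[ 0.69303953 -0.0159445   0.16055012]
mm [  9.9 297.4 -54. ] rot [ 0.065  0.395 -0.319]
```

{"api": "step_arm", "payload": {"moves": [[[0,20,-40],[0,0.05,-0.05],10],[[10,60,-54],[0.02,0.1,-0.1],10],[[10,297,-54],[0.065,0.395,-0.319],10],[[10,297,-54],[0.065,0.395,-0.319],10],[[10,297,-54],[0.065,0.395,-0.319],10],[[10,297,-54],[0.065,0.395,-0.319],10],[[10,297,-54],[0.065,0.395,-0.319],10],[[10,297,-54],[0.065,0.395,-0.319],10]]}}

```text
clock: 10.65
tcp_pos: [0.6328, -0.0553, 0.2566]
orientation: [-0.195, 0.025, 0.98, 0.005]
wrist_force: [1.0, -0.7, -3.7]
finger_gap: 0.0269
grip_force: 69.8
```

Run:
```python
from h import *
off=np.array([.004,.0015,.044]); pre=TIP+.06*N-Rn.apply(off)-.03*X
s=st(); print(s['joint_pos'].round(2),s['finger_gap'],toolR()[0]); cmd(pre,Rn)
```

```text
[-0.19  0.98  1.26  2.24 -0.05 -0.13] 0.026938090778190985 [ 0.63278336 -0.05528805  0.25658134]
mm [-90.6  42.4  66.4] rot [-0.001  0.007  0.001]
```

Joint 3 is at its upper limit (1.26) up here. Going lower should relieve it, so I'll move down without the full side offset and check.

{"api": "step_arm", "payload": {"moves": [[[-30,42,30],[0,0,0],10],[[-60,42,66],[0,0,0],10],[[-60,42,66],[0,0,0],10],[[-60,42,66],[0,0,0],10],[[-60,42,66],[0,0,0],10],[[-60,42,66],[0,0,0],10]]}}

```text
clock: 11.15
tcp_pos: [0.6661, -0.0182, 0.1765]
orientation: [-0.192, 0.026, 0.981, 0.004]
wrist_force: [0.9, -0.9, -2.1]
finger_gap: 0.027
grip_force: 69.7
```

Run:
```python
from h import *
off=np.array([.004,.0015,.044]); pre=TIP+.06*N-Rn.apply(off)
s=st(); print(s['joint_pos'].round(3),s['finger_gap'],toolR()[0],pre); cmd(pre,Rn)
```

```text
[-0.132  0.997  1.092  2.051 -0.031 -0.073] 0.02701339295769608 [ 0.66606972 -0.01816699  0.17647752] [ 0.66544533 -0.01450298  0.17223267]
mm [-0.8  3.6  4.2] rot [-0.001  0.014 -0.001]
```

{"api": "step_arm", "payload": {"moves": [[[-15,3,2],[0,0.014,0],10],[[-30,3,4],[0,0.014,0],10],[[-30,3,4],[0,0.014,0],10],[[-30,3,4],[0,0.014,0],10]]}}

```text
clock: 11.48
tcp_pos: [0.6842, -0.0168, 0.1578]
orientation: [-0.193, 0.026, 0.981, 0.004]
wrist_force: [-0.9, 0.4, -1.9]
finger_gap: 0.0264
grip_force: 71.8
```

Run:
```python
from h import *
P,w=shot("wrist"); np.save('w11.npy',w); save('w11.png',w); p,r=toolR(); s=st(); print(s['joint_pos'].round(3),p)
off=np.array([.004,.0015,.044]); pre=TIP+.06*N-Rn.apply(off)-.03*X; cmd(pre,Rn)
hc=TIP-.008*N; print('head pred',proj(P,hc),'tip',proj(P,TIP)); 
for y in(-.0143,.0143): print('catch',proj(P,TIP-.015*N+np.array([-U[1],U[0],0])*y))
h=cv2.cvtColor(w,cv2.COLOR_RGB2HSV); m=cv2.inRange(h,(12,90,40),(30,255,255))
k,l,q,c=cv2.connectedComponentsWithStats(m)
for i in 1+np.argsort(-q[1:,4])[:9]: print(c[i].round(1),q[i])
g=cv2.cvtColor(w,cv2.COLOR_RGB2GRAY)
```

```text
[-0.127  1.099  1.265  2.123 -0.03  -0.068] [ 0.68415488 -0.01660815  0.15914411]
mm [-7.6  1.1 -4.6] rot [-0.001  0.012 -0.002]
head pred [[259.93325458 155.3428712 ]] tip [[260.01251381 156.7743257 ]]
catch [[274.21261477 154.14108968]]
catch [[245.52243803 154.17497994]]
[263.8 150.8] [     0      0    512    362 129513]
[363.6 356.4] [342 331  54  53 499]
[150.5 356.2] [119 331  54  53 493]
[259.9 149.4] [250 139  21  22 374]
[381.1 320.4] [373 310  18  22 174]
[132.3 320.5] [124 310  18  23 173]
[306.4 194.2] [300 188  14  13 141]
[212.8 194. ] [206 188  14  13 140]
[497.6  12.4] [495   9   8   8  39]
```

{"api": "step_arm", "payload": {"moves": [[[6,1,-2],[0,0.01,0],10],[[8,1,-4],[0,0.012,0],10]]}}

```text
clock: 11.7
tcp_pos: [0.6771, -0.0145, 0.1666]
orientation: [-0.198, 0.026, 0.98, 0.004]
wrist_force: [-0.5, 1.0, -2.6]
finger_gap: 0.0269
grip_force: 71.8
```

Run:
```python
from h import *
P,w=shot("wrist"); np.save('w12.npy',w); p,r=toolR(); print(st()['joint_pos'].round(3),p)
print('head pred',proj(P,TIP-.008*N),'tip',proj(P,TIP))
h=cv2.cvtColor(w,cv2.COLOR_RGB2HSV).astype(int)
for v in range(128,200,2):
    print(v,''.join('B' if 12<=a[0]<=30 and a[1]>120 and a[2]>60 else ('w' if a[2]>150 and a[1]<70 else ('d' if a[2]<70 else '.')) for a in h[v,215:310]))
```

```text
[-0.125  1.092  1.265  2.141 -0.03  -0.067] [ 0.67714351 -0.01445435  0.16692231]
head pred [[258.00668593 165.46306556]] tip [[258.02759403 167.05418636]]
128 ............................ddddddd...BBBBBBBBBBB..............................................
130 .........................d.ddddddddddddddddddddd..............d................................
132 ............................ddddddddddddddd....................................................
134 ....................dddddddddddddddd.dd........................................................
136 ...............................................................................................
138 ...............................................................................................
140 ...............................................................................................
142 ...............................................................................................
144 ...............................................................................................
146 ........................................
[... 1955 characters left out ...]

186 .............................wwwwwww..........wwwwwwwwwwwwwww...................w..............
188 ...........................wwwww............wwwwwwww..wwwwwwww.................................
190 ..........................wwwww..............wwwwwwwwwwwwwwwwwww................w..............
192 .......................ddd..dddddddddddddddddddddddddddddd......d...............w..............
194 ......................ddddd.................................Bdddd...............w..............
196 ......................dBBBBBBBBBBBBBBBBBBBBBBBBBBBBBBBBBBBBBBBBBB......................wwww....
198 BB....................BBBBBBBBBBBBBBBBBBBBBBBBBBBBBBBBBBBBBBBBBBB........w......w...BBBBBBBBB..
```

The nipple head shows at (258.2,160) between catches at 240 and 276, with the nose rim's front edge at (259.2,179.3). Going down beside the nipple to the same depth so that depth errors cancel in the comparison.

```bash
cat > m12.py <<'E'
from h import *
P=par("wrist"); p,r=toolR()
# nipple in world by wrist: plane through TIP-.008N normal N
def onplane(uv,X0,n):
    o,d=ray(P,uv); return o+d*(np.dot(X0-o,n)/np.dot(d,n))
H=onplane((258.2,160),TIP-.008*N,N); D=H-(TIP-.008*N); print('head shift in nipple frame mm (X,Y,N):',(Rn.inv().apply(D)*1000).round(1))
for B in(.042,.046):
    F=r.inv().apply(onplane((259.2,179.3),p+r.apply([0,0,B-.002]),r.apply([0,0,1])) -p)*1000; print(B,'nose c tool',F[0]-16,F[1])
E
python3 m12.py
python3 - <<'E'
from h import *
off=np.array([.004,.0005,.044]); T2=TIP+.004*X
pre=T2+.010*N-Rn.apply(off)-.026*X; print(pre); cmd(pre,Rn)
E
```

```text
head shift in nipple frame mm (X,Y,N): [ 5.5  0.2 -0. ]
0.042 nose c tool 4.406344650870004 1.664950527454887
0.046 nose c tool 3.4194199399655254 1.6998301179238058
[ 0.66628885 -0.01354568  0.11761242]
mm [-9.1  0.4 49.7] rot [-0.002  0.002 -0.001]
```

{"api": "step_arm", "payload": {"moves": [[[-9,-1,15],[0,0,0],10],[[-9,-1,30],[0,0,0],10],[[-9,-1,42],[0,0,0],10],[[-9,-1,50],[0,0,0],10],[[-9,-1,50],[0,0,0],10],[[-9,-1,50],[0,0,0],10]]}}

```text
clock: 12.25
tcp_pos: [0.6668, -0.0149, 0.1159]
orientation: [-0.198, 0.026, 0.98, 0.004]
wrist_force: [-0.4, 0.2, -2.3]
finger_gap: 0.0267
grip_force: 71.7
```

Run:
```python
from h import *
P,w=shot("wrist"); np.save('w13.npy',w); Ps,s=shot("side"); np.save('s13.npy',s); p,r=toolR(); S=st(); print(S['joint_pos'].round(3),p,S['wrist_force'])
cmd(TIP+.004*X+.010*N-Rn.apply([.004,.0005,.044])-.026*X,Rn)
print('head pred',proj(P,TIP+.005*X-.008*N))
h=cv2.cvtColor(w,cv2.COLOR_RGB2HSV).astype(int)
for v in range(136,200,2):
    print(v,''.join('B' if 12<=a[0]<=30 and a[1]>120 and a[2]>60 else ('w' if a[2]>150 and a[1]<70 else ('d' if a[2]<70 else '.')) for a in h[v,210:310]))
hs=cv2.cvtColor(s,cv2.COLOR_RGB2HSV).astype(int); o=proj(Ps,TIP)[0].astype(int); print('side org',o-[28,35], 'nose pred',proj(Ps,p+r.apply([0,0,.044])),proj(Ps,TIP-.008*N))
for v in range(o[1]-35,o[1]+14):
    print(v,''.join('Y' if 24<=a[0]<=34 and a[1]>150 and a[2]>80 else 'B' if 12<=a[0]<=24 and a[1]>140 and a[2]>60 else ('w' if a[2]>110 and a[1]<60 else ('d' if a[2]<70 else '.')) for a in hs[v,o[0]-28:o[0]+22]))
```

```text
[-0.127  0.983  0.91   1.894 -0.031 -0.069] [ 0.66721181 -0.0150118   0.11571024] [ 0.92867449 -0.77038293 -3.08419887]
mm [ 1.7  1.4 -1.4] rot [-0.002  0.002 -0.001]
head pred [[259.35609839 159.12570972]]
136 ....................................................................................................
138 ....................................................................................................
140 ....................................................................................................
142 ....................................................................................................
144 ....................................................................................................
146 .............................................BBBBBBBBB..............................................
148 ..........................................BBBBBBBBBBBBBBBB..........................................
150 ........................................BBBBBBBBBBBBBBBBBBBB........................................
152 ...........wwwwwwwwwwww................BBBBBBBBBB
[... 4550 characters left out ...]
BB..wwwwwwww...dd..B....wwwwwwwww.BB..ww
212 BBBBBBBBBBBBB..wwwwww.dddd..B...B.w.wwwwww......ww
213 BBBBBBBBBBBBBB.........d.d..BB..BB....ww........ww
214 BBBBBBBBBBBBBBBB............BBBBBB..w.ww.w.B....ww
215 BBBBBBBBBBBBBBBB.www..........BBBB...wwwww.B....ww
216 BBBBBBBBBBBBBBB..www........w..BBBBB..wwwwwB....ww
217 BBBBBBBBBBBBBBB.wwww........ww.BBBBB...wwwwB.....w
218 BBBBBBBBBBBBBBB.wwww.......www.BBBBBBB.wwww.B.....
219 BBBBBBBBBBBBBB.wwwwww......wwww.BBBBBB.wwww.BB....
220 BBBBBBBBBBBBBB.wwwwwwww..wwwwww.BBBBB.w.....BB....
221 BBBBBBBBBBBBB..wwwwwwwwwwwwwwww.BBBB.w......BBB...
222 BBBBBBBBBBBBB.wwwwwwwwwwwwwwwww.....w.......BBBB..
223 BBBBBBBBBBBB..wwwwwwwwwwwwwwwwww..ww......dd.BBBB.
```

At equal depth the head centre is (259.2,158.2) and the rim front is (259.4,179.2). They agree laterally, and the side view agrees too. Computing the shift left in tool x.

Run:
```python
from h import *
P=par("wrist"); p,r=toolR()
def tp(uv,z):
    o,d=ray(P,uv); o=r.inv().apply(o-p); d=r.inv().apply(d); return (o+d*(z-o[2])/d[2])*1000
hz=r.inv().apply(TIP-.008*N-p)[2]; print('head z by model',hz, 'f',P[0][0,0])
for B in(.042,.044,.046):
    n=tp((259.4,179.2),B-.002)-[16,0,0]
    for dz in(-.002,0,.002): print(B,dz,(tp((259.2,158.2),hz+dz)-n).round(1))
# width/scale
o,d=ray(P,(259.2,158.2)); print('depth by scale', P[0][0,0]*.016/24.5, 'model depth', np.dot(TIP-.008*N-P[2][:3,3],-P[2][:3,2]))
```

```text
head z by model 0.06057991761657154 f 283.14541334472256
0.042 -0.002 [28.9 -0.  18.6]
0.042 0 [28.5 -0.  20.6]
0.042 0.002 [28.2  0.  22.6]
0.044 -0.002 [29.4 -0.1 16.6]
0.044 0 [29.  -0.  18.6]
0.044 0.002 [28.7 -0.  20.6]
0.046 -0.002 [29.9 -0.1 14.6]
0.046 0 [29.5 -0.1 16.6]
0.046 0.002 [29.2 -0.  18.6]
depth by scale 0.1849112903475739 model depth 0.2321295376463298
```

The scale shows the brass blob is wider than the 16 mm head, so it includes a flange at the base. I'll separate the head from it using the catches and shading.

Run:
```python
from h import *
P=par("wrist"); w=np.load('w13.npy'); V=np.array([-U[1],U[0],0])
for sx in(0,.003,.006):
    T=TIP+sx*X
    print(sx,'head',proj(P,T-.008*N).round(1),'flange',proj(P,T-.031*N).round(1),'catch',proj(P,T-.015*N+.018*V).round(1),proj(P,T-.015*N-.018*V).round(1),'posttop c',proj(P,T-.008*N+.0295*V).round(1))
g=cv2.cvtColor(w,cv2.COLOR_RGB2HSV)[:,:,2]
for v in range(142,176): print(v,' '.join('%3d'%x for x in g[v,244:276]))
```

```text
0 head [[259.4 164.5]] flange [[259.2 159.6]] catch [[238. 163.]] [[280.7 163. ]] posttop c [[223.5 164.6]]
0.003 head [[259.4 160.9]] flange [[259.2 156.3]] catch [[238.  159.4]] [[280.8 159.4]] posttop c [[223.3 160.9]]
0.006 head [[259.4 157.3]] flange [[259.2 153. ]] catch [[237.9 155.9]] [[280.8 155.9]] posttop c [[223.2 157.3]]
142 134 134 134 134 134 134 134 134 134 134 135 135 135 136 136 136 137 129 126 126 127 126 126 127 127 118 113 114 114 114 114 114
143 136 137 137 136 136 136 136 138 137 136 136 137 137 136 137 137 130 126 126 127 127 127 127 128 130 121 116 116 116 117 116 117
144 135 135 135 128 131 135 135 135 135 135 134 133 133 132 125 122 123 122 123 124 124 125 126 126 127 126 127 126 126 126 126 127
145 130 126 127 126 127 133 130 132 137 135 134 128 128 132 143 151 146 137 131 128 125 125 125 127 127 129 129 129 129 129 129 128
146 129 130 129 129 130 130 130 136 137 133 143 179 225 248 252 254 249 243 233 205 162 134 126 128 129 130 130 131 131 130 130 131
147 128 127 127 128 128 128 126 124 125 197 255 255 255 255 255 252 249 250 250 252 248 215 153 126 127 
[... 3023 characters left out ...]
 109 112 113 113 113 114 115 116 116 116
171  82  82  81  85  86  86  85  84 112 124 123 116 111 117 128 137 141 143 135 123 113 113 113 113 112 113 111 112 113 113 113 112
172  82  82  81 114 129 127 128 126 125 126 125 125 124 132 129 125 124 131 136 138 129 126 126 119 114 113 114 113 113 114 114 113
173  85  86  83 111 124 123 123 122 130 136 128 124 123 123 131 136 136 135 134 135 128 124 125 126 118 113 113 114 114 113 113 114
174 128 127 127 125 125 124 124 123 122 132 137 137 137 138 138 137 136 136 137 138 131 128 127 128 119 113 115 115 115 114 115 115
175 124 125 124 124 124 123 124 124 122 130 135 134 134 135 136 136 135 135 136 136 135 137 136 130 119 113 113 114 113 113 113 113
```

Now resolved: the head centre is (259.9,161.8) and 19 px wide, matching 16 mm at the model depth. The shift left is about +26 mm in tool x. Moving over the nipple, then down gently.

{"api": "step_arm", "payload": {"moves": [[[8,0.2,0],[0,0,0],10],[[17,0.3,0],[0,0,0],10],[[26,0.3,0],[0,0,0],10],[[26,0.3,0],[0,0,0],10],[[26,0.3,0],[0,0,0],10]], "grip_force": 90}}

```text
clock: 12.77
tcp_pos: [0.6431, -0.0134, 0.1254]
orientation: [-0.198, 0.026, 0.98, 0.004]
wrist_force: [-0.4, -0.6, -2.7]
finger_gap: 0.0263
grip_force: 92.5
```

```bash
cat > m.py <<'E'
from h import *
p,r=toolR(); s=st(); f=r.inv().apply(s['wrist_force']).round(1)
print('t',s['clock'],'F tool',f,'in nipple frame: tcp-TIP mm',(Rn.inv().apply(p-TIP)*1000).round(1),'rot',(Rn.inv()*r).as_rotvec().round(3),'gap',s['finger_gap'],'q3',s['joint_pos'][2].round(3))
E
python3 m.py
```

```text
t 12.7667 F tool [-0.7 -0.7  2.7] in nipple frame: tcp-TIP mm [ -1.6  -1.6 -52.1] rot [ 0.002 -0.001  0.001] gap 0.026265555063408132 q3 0.769
```

{"api": "step_arm", "payload": {"moves": [[[0,0,3],[0,0,0],10],[[0,0,6],[0,0,0],10],[[0,0,9],[0,0,0],10],[[0,0,12],[0,0,0],10],[[0,0,12],[0,0,0],10]]}}

```text
clock: 13.18
tcp_pos: [0.6369, -0.013, 0.1117]
orientation: [-0.2, 0.026, 0.979, 0.005]
wrist_force: [-0.0, 0.5, -2.8]
finger_gap: 0.0267
grip_force: 92.5
```

```bash
python3 m.py
```

```text
t 13.1833 F tool [-1.   0.5  2.6] in nipple frame: tcp-TIP mm [ -1.3  -1.5 -37.2] rot [0.001 0.004 0.   ] gap 0.026710341750208092 q3 0.711
```

The head has entered the bore with no contact force. Continuing.

{"api": "step_arm", "payload": {"moves": [[[0,0,2],[0,0,0],10],[[0,0,4],[0,0,0],10],[[0,0,6],[0,0,0],10],[[0,0,8],[0,0,0],10],[[0,0,8],[0,0,0],10]]}}

```text
clock: 13.6
tcp_pos: [0.6341, -0.0128, 0.1053]
orientation: [-0.2, 0.026, 0.98, 0.005]
wrist_force: [-0.5, -0.2, -3.3]
finger_gap: 0.0262
grip_force: 92.6
```

```bash
python3 m.py
```

```text
t 13.6 F tool [-0.8 -0.2  3.2] in nipple frame: tcp-TIP mm [ -1.2  -1.4 -30.1] rot [0.001 0.002 0.   ] gap 0.026225143816052385 q3 0.679
```

{"api": "step_arm", "payload": {"moves": [[[0,0,1],[0,0,0],10],[[0,0,2],[0,0,0],10],[[0,0,3],[0,0,0],10],[[0,0,4],[0,0,0],10],[[0,0,4],[0,0,0],10]]}}

```text
clock: 14.02
tcp_pos: [0.6335, -0.0127, 0.1035]
orientation: [-0.198, 0.026, 0.98, 0.004]
wrist_force: [2.0, 1.1, 5.2]
finger_gap: 0.0264
grip_force: 93.8
```

```bash
python3 m.py
```

```text
t 14.0167 F tool [ 0.2  1.2 -5.6] in nipple frame: tcp-TIP mm [ -1.3  -1.4 -28.3] rot [ 0.001 -0.001  0.   ] gap 0.02637107219078581 q3 0.665
```

Contact came at the expected depth, with axial force only. Pushing on.

{"api": "step_arm", "payload": {"moves": [[[0,0,1],[0,0,0],10],[[0,0,2],[0,0,0],10],[[0,0,3],[0,0,0],10],[[0,0,4],[0,0,0],10],[[0,0,5],[0,0,0],10],[[0,0,5],[0,0,0],10]]}}

```text
clock: 14.52
tcp_pos: [0.631, -0.0126, 0.0975]
orientation: [-0.199, 0.026, 0.98, 0.005]
wrist_force: [1.9, 1.1, 1.5]
finger_gap: 0.0267
grip_force: 93.5
```

```bash
python3 m.py
```

```text
t 14.5167 F tool [-1.1  1.2 -2.1] in nipple frame: tcp-TIP mm [ -1.3  -1.4 -21.8] rot [0.001 0.001 0.   ] gap 0.026678916886014665 q3 0.644
```

{"api": "step_arm", "payload": {"moves": [[[0,0,1],[0,0,0],10],[[0,0,2],[0,0,0],10],[[0,0,3],[0,0,0],10],[[0,0,4],[0,0,0],10],[[0,0,4],[0,0,0],10]]}}

```text
clock: 14.93
tcp_pos: [0.6293, -0.0126, 0.0936]
orientation: [-0.199, 0.026, 0.98, 0.005]
wrist_force: [2.0, 0.4, 5.5]
finger_gap: 0.0265
grip_force: 93.7
```

```bash
python3 m.py
```

```text
t 14.9333 F tool [ 0.3  0.5 -5.8] in nipple frame: tcp-TIP mm [ -1.3  -1.5 -17.4] rot [0.001 0.002 0.   ] gap 0.026507818692704938 q3 0.629
```

The force rose, eased as the catches snapped in, then rose to about 8.5 N, which implies the nipple is about 11–12 mm in. I'll hold briefly and confirm it is steady.

{"api": "step_arm", "payload": {"moves": [[[0,0,0.5],[0,0,0],10],[[0,0,0.5],[0,0,0],10],[[0,0,0.5],[0,0,0],10],[[0,0,0.5],[0,0,0],10],[[0,0,0.5],[0,0,0],10],[[0,0,0.5],[0,0,0],10]]}}

```text
clock: 15.43
tcp_pos: [0.6292, -0.0126, 0.0932]
orientation: [-0.199, 0.026, 0.98, 0.005]
wrist_force: [2.2, 1.0, 4.7]
finger_gap: 0.0266
grip_force: 93.7
```

```bash
python3 m.py
python3 - <<'E'
from h import *
Ps,s=shot("side"); h=cv2.cvtColor(s,cv2.COLOR_RGB2HSV); a=np.load('s6.npy')
m=lambda im:(lambda h:cv2.inRange(h,(0,170,120),(6,255,255))|cv2.inRange(h,(174,170,120),(180,255,255)))(cv2.cvtColor(im,cv2.COLOR_RGB2HSV))
for im in(a,s): q=np.argwhere(m(im)[180:240,230:320]>0); print('red px',len(q),q.mean(0)+[180,230] if len(q) else '')
d=np.abs(a.astype(int)-s).max(2); print('flap region change',(d[215:250,240:275]>40).mean(),'cup',(d[185:225,180:212]>40).mean(),'jar',(d[305:350,170:210]>40).mean())
E
```

```text
t 15.4333 F tool [-0.2  1.1 -5.2] in nipple frame: tcp-TIP mm [ -1.3  -1.5 -17. ] rot [0.001 0.002 0.   ] gap 0.02661843204687156 q3 0.627
red px 10 [209.3 271.2]
red px 9 [209.22222222 271.44444444]
flap region change 0.05877551020408163 cup 0.0 jar 0.011111111111111112
```

The hold is steady, the collar is still locked, and the cup and jar haven't moved. Handing in.

```bash
python3 -c "
from workcell import env
print(env.hand_in())"
```

```text
the job is handed in; nothing more can be done
None
```

I handed the job in at about 15.5 s: the collar is at its stop with the red lines meeting, and the coupler is on the nipple, snapped past the catches (the push force rose, then eased). The arm is still gripping and pushing it, with the nipple an estimated 11–12 mm in, judging from the push force and travel; the cup and jar are unmoved, and I didn't go near the wrench or re-check it.

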